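# Peel a seed tray off the nested stack

## Robot

A 6-joint arm with a two-finger parallel gripper is mounted at the origin on the work surface. World frame = base frame: x ahead of the robot, y to its left, z up, the work surface at z = 0. Lengths are in m, angles in degrees, forces in N, time in s.
With the tool pointing down it reaches from about 0.3 to 0.85 m from the base axis. Payload 5.4 kg.
Tool frame: the origin (TCP) lies at the very end of the fingers, on their centre line; the grasp point (between the pads) lies 19 mm behind it; z points along the fingers, y is the line along which they close (so a half turn about z gives the same grasp; the last joint's range is limited). The gripper opens to 85 mm and grips with 20 to 120 N. Pads are 22 mm wide; open, the fingers measure 114 mm over their backs; the gripper's body (76 mm by 85 mm) begins 54 mm behind the grasp point. The pads swing forward as they close: fully open they stand 13 mm farther back than shut.
Start: joints at [53.509, 9.076, 91.501, -0, 79.423, -12.038], TCP at [0.238, 0.523, 0.231] pointing down, gripper open.
Joint ranges: [-166.64, 166.64], [-54.1, 131.32], [10.49, 154.53], [-73.88, 253.88], [9.74, 151.15], [-171.62, 171.62]. Speed limits (degrees/s): [147.25, 147.25, 180, 180, 180, 180].

## Interface

Orientations are given as [roll, pitch, yaw] about the fixed x, y, z axes, in that order (R = Rz(yaw) Ry(pitch) Rx(roll)).
In Python, from workcell import state, read_camera, close_job gives the robot as it stands. The module is installed in compiled form; this text tells all that it offers.
- The arm moves only by the tool carry_out, never from a script. Its arguments are lists of equal length, an entry for each row: "hand": the opening, from 0 (shut) to 1 (fully open); "slide": the shift along the tool's x, y, z in cm, a list of three; "rotation": the turn, a rotation vector about the tool's x, y, z in degrees, a list of three. In form: {"hand": [hand, ...], "slide": [[dx, dy, dz], ...], "rotation": [[ax, ay, az], ...]}. A call has exactly 10 rows; each row is the pose to reach, as a shift and turn from the pose commanded when the call began, along the tool's axes at that moment; what a row does not reach only later rows make up. A row lasts 1/10 s, in which the tool goes at most 50 mm and 8.59 degrees, less where a joint would pass 70% of its speed; a pose out of reach is approached as far as the arm can. A call with a gripper value outside its range is refused whole. The fingers move at their own pace and stop on an object; the grip force is fixed at half the most. Time passes only in rows, so rows that repeat a pose let the fingers close, or fill a call up. It gives the time, the measured TCP pose, the force, the opening and the grip force at its end, in the units of the state.
- state(): the state, without advancing time (a new reading comes with each control period).
- read_camera(name): name is "scene" or "top" or "wrist"; returns a dict with "color" (420x560x3 uint8, red, green, blue), "fov_y" (degrees; the focal length in pixels is half the picture's height over the tangent of half this angle, whatever the lens; pixels are square), "cx", "cy" (the principal point, pixels), "rvec" (rotation vector, rad) and "tvec" (3), from world to camera coordinates, as OpenCV has them. Camera axes: x right, y down, z forward; pixel columns grow to the right and rows downward; lengths in m; the calibration is good to about 2 mm. A picture is of the moment at which its call begins. There is no depth.
- close_job(): hands the job in; it is judged then, once.
The state is a dict: "t": time; "qpos": joint angles; "qvel": joint speeds; "joint_torque": joint torques, N m; "eef_pos": TCP position; "tool_rot": TCP orientation; "wrist_force": force on the tool from outside, world axes, zero at the start; "wrist_torque": the same for the moment, N m; "width": opening from 0.0 (shut) to 1.0 (fully open); "grasp_force": force on a finger pad.
Only numpy, scipy, OpenCV 4.12 (cv2) and the standard library are available. Lean on these libraries where they do the work, as an engineer would, in place of code of your own. Each camera call takes 0.05 s, during which the arm holds its last target. There are 200 camera calls.

## Task

Lift the clear dome off the stack of green seed trays and set it down gently, right way up, on the middle of the round wooden board. The trays are stuck into each other: take the top tray by the rim at one corner and peel it out by raising that corner first while the opposite corner still sits in the nest, leaving the rest of the stack standing where it is. Then hold that tray up level, right way up, about a hand's breadth clear above the top of the remaining stack, and finish still holding it; leave the flask, the potted plant and the beaker alone.

Things in the scene. Friction and masses are not known exactly. Their poses are not given: they have to be found in the camera images.
- dome: Loose clear propagator dome, 239 x 174 mm (long side along its x), 117 mm high with its grip, 130 g, upright along +z. Origin: centre of the underside of its skirt; stood on a flat surface that is at the surface. On the tray, a flange 8 mm above the origin rests loosely on the rim and the skirt hangs round it. Flat roof 87 mm above the origin, two green vents.
- dome_grip (a point): Middle of the pale moulded grip on the dome's roof, on its axis, 104 mm above its origin: a block 74 mm long (along the dome's x), 20 mm wide (along y: pinch it so), from 87 to 117 mm above the origin.
- tray: Top green seed tray, loose, 100 to 140 g, 230 x 165 mm over the rim (long side along x), 50 mm deep, open to +z. Origin: centre of its underside. Corners cut at 45 degrees (32 mm off each side; cut edge 45 mm long outside, 38 mm inside). Seated in the nest its origin is 80 mm above the stack's, its rim top 16 mm above the next rim's top, with a 2 mm gap between the two rims.
- corner0 (a point): Middle of the rim's top at the tray's +x +y cut corner: 97 mm along x, 64 mm along y, 50 mm up from the tray's origin; the rim here faces outward midway between +x and +y. The rim is an upright band 9 mm thick (the pinch) and 14 mm deep; inside, 13 mm below the top, the wall steps 4 mm inward, so pinch with the tips at most 12 mm below the rim top. Opposite is corner2.
- corner1 (a point): The same at the tray's -x +y corner. Opposite is corner3.
- corner2 (a point): The same at the tray's -x -y corner. Opposite is corner0.
- corner3 (a point): The same at the tray's +x -y corner. Opposite is corner1.
- stack: Five lower trays, nested, moving as one, loose, 680 g, outline and axes as the top tray. Origin: centre of its underside on the bench; top rim 114 mm up. Ribs near the middle of its long sides cling to the top tray's walls, some 8 N in all, and let go where a wall has risen 17 mm: turning the tray 0.3 rad about the opposite corner of its rim frees it with 2 to 5 N; a straight pull may lift it all.
- board: Round flat wooden board fixed on the bench, 300 mm across, 12 mm thick. Origin: centre of its underside, on the bench. It lies to the left or the right of the stack.
- flask: Bystander: loose conical glass flask with brown clay pebbles and a white stopper, 74 mm across, 124 mm high, beyond the work. Origin: centre of its underside.
- pot: Bystander: loose small terracotta pot with a red leafy plant, 78 mm across, about 95 mm high, off to the left. Origin: centre of its underside.
- beaker: Bystander: loose glass beaker, 68 mm across, 85 mm high, off to the right. Origin: centre of its underside.

How it is judged (in metres and radians):
On the way, in this order (a step that is already met when the one before it is completed fails the run):
1. the dome stands right way up on the round board, let go (z of dome in the frame of board between 0.008 and 0.017 m and horizontal distance between dome and board below 0.05 m and angle between dome's own z axis and vertical below 0.06 rad and linear speed of dome below 0.03 m/s and contact force between each of the arm, the fingers and dome below 0.1 N), for 0.2 s.
2. held near one corner, that corner of the top tray has been raised at least 25 mm out of the nest while the opposite corner is still down in it (raised less than 10 mm) (((z of corner0 in the frame of stack above 0.155 m and z of corner2 in the frame of stack below 0.14 m and distance between the grasp point and corner0 below 0.06 m) or (z of corner1 in the frame of stack above 0.155 m and z of corner3 in the frame of stack below 0.14 m and distance between the grasp point and corner1 below 0.06 m) or (z of corner2 in the frame of stack above 0.155 m and z of corner0 in the frame of stack below 0.14 m and distance between the grasp point and corner2 below 0.06 m) or (z of corner3 in the frame of stack above 0.155 m and z of corner1 in the frame of stack below 0.14 m and distance between the grasp point and corner3 below 0.06 m))), for 0.1 s.
At the end, for the whole second after the job is handed in: Top tray held still, level within 15 degrees, its underside 150 mm or more above the bottom of the stack, touching nothing but the fingers; dome upright and let go on the board, centres within 50 mm; lower trays flat on the bench, moved under 30 mm; flask, pot and beaker upright (all of step 1 and z of tray in the frame of stack above 0.15 m and angle between tray's own z axis and vertical below 0.26 rad and linear speed of tray below 0.04 m/s and contact force between the fingers and tray above 0.5 N and contact force between tray and stack below 0.05 N and contact force between tray and dome below 0.05 N and contact force between tray and board below 0.05 N and height (world z) of stack below 0.006 m and angle between stack's own z axis and vertical below 0.05 rad and distance of stack from where it was at the start of the episode below 0.03 m and angle between each of flask, pot, beaker's own z axis and vertical below 0.15 rad); the arm keeps its last pose, push and grip.
It fails at once if the lower trays are lifted, tipped or dragged along (height (world z) of stack above 0.015 m or angle between stack's own z axis and vertical above 0.1 rad or distance of stack from where it was at the start of the episode above 0.04 m).
It fails at once if the dome is dropped: moving faster than 0.6 m/s within 15 mm of the board or bench (height (world z) of dome below 0.027 m and linear speed of dome above 0.6 m/s).
It fails at once if the dome is tipped over (beyond 45 degrees) (angle between dome's own z axis and vertical above 0.8 rad).
It fails at once if the flask, pot or beaker is knocked (moved more than 30 mm or tipped) (distance of any of flask, pot, beaker from where it was at the start of the episode above 0.03 m or angle between any of flask, pot, beaker's own z axis and vertical above 0.3 rad).
It also fails if it takes over 64 s, if anything falls off the work surface, if the arm or the gripper's body presses on something with over 40 N, if the wrist force passes 120 N, or if a joint passes its speed limit or range.

## Working session

There is one attempt and no reset: what is moved stays moved. The work goes in short steps, Python scripts to look and compute and a tool call to move; the robot and the scene stay as the last step left them, time stands still between calls to the robot, and variables do not carry over. Pictures are saved under pics/ and viewed, at most 10 in all, crops included, and the job is handed in when it is done.

Besides the shell and the picture viewer there is one more tool, called after ">>>" by a JSON object that holds its "op" and its "data". carry_out: Moves the arm, as the interface text tells. Its arguments: {"type":"object","properties":{"hand":{"type":"array"},"slide":{"type":"array"},"rotation":{"type":"array"}},"required":["hand","slide","rotation"]}

```bash
mkdir -p pics; cat > h.py <<'E'
import numpy as np, cv2
from scipy.spatial.transform import Rotation as R
from workcell import state, read_camera, close_job
def cam(n,f=None):
    c=read_camera(n)
    if f: cv2.imwrite(f,c["color"][:,:,::-1])
    c["f"]=c["color"].shape[0]/2/np.tan(np.radians(c["fov_y"])/2)
    c["R"]=R.from_rotvec(np.ravel(c["rvec"])).as_matrix(); c["t"]=np.ravel(c["tvec"]); return c
def px2w(c,u,v,z):
    d=c["R"].T@np.array([(u-c["cx"])/c["f"],(v-c["cy"])/c["f"],1]); o=-c["R"].T@c["t"]
    return o+d*(z-o[2])/d[2]
def w2px(c,p):
    q=c["R"]@np.asarray(p)+c["t"]; return np.array([c["cx"],c["cy"]])+c["f"]*q[:2]/q[2]
def rot(s): return R.from_euler('xyz',s["tool_rot"],degrees=True)
def delta(pos,Rt):
    "slide cm and rotvec deg from the present measured pose"
    s=state(); r=rot(s)
    return r.inv().apply(np.array(pos)-s["eef_pos"])*100,(r.inv()*Rt).as_rotvec(degrees=True)
E
python3 - <<'E'
from h import *
s=state();print({k:np.round(v,3) for k,v in s.items()})
for n in("top","scene"):
    c=cam(n,f"pics/{n}0.png");print(n,c["fov_y"],c["cx"],c["cy"],-c["R"].T@c["t"])
E
```

```text
{'t': np.float64(0.0), 'qpos': array([ 5.3508e+01,  9.1110e+00,  9.1574e+01, -1.0000e-03,  7.9423e+01,
       -1.2037e+01]), 'qvel': array([ 0.027,  0.04 ,  0.062, -0.065,  0.005, -0.104]), 'joint_torque': array([ 1.0000e-03, -3.9601e+01, -3.3143e+01, -0.0000e+00,  8.0000e-03,
        0.0000e+00]), 'eef_pos': array([0.238, 0.523, 0.23 ]), 'tool_rot': array([-1.79894e+02, -2.20000e-02,  1.55545e+02]), 'wrist_force': array([0.17 , 0.878, 0.588]), 'wrist_torque': array([ 0.034,  0.002, -0.026]), 'grasp_force': np.float64(0.0), 'width': np.float64(1.001)}
top 56.99312065169508 277.0843919861872 209.21800613344007 [ 0.33880941 -0.00261979  1.37473605]
scene 48.58618281632042 276.88585672899444 206.19837311723384 [1.00076515 0.684904   1.15431247]
```

View pics/top0.png

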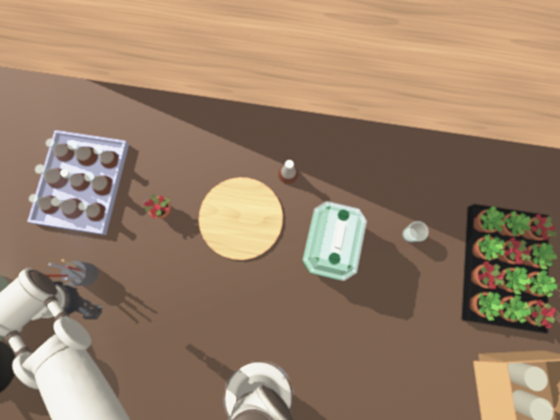

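View pics/scene0.png

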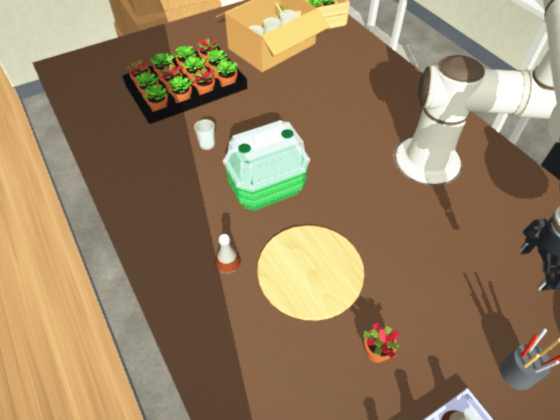

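The top view shows the board at about (241,218), the dome grip at (340,234) with vents at (343,215) and (334,258), the flask at (289,172), the beaker at (416,232) and the pot at (157,206). The scene view confirms this layout.

```bash
python3 - <<'E'
from h import *
c=cam("top");im=c["color"]
cv2.imwrite("pics/zoom0.png",cv2.resize(im[185:295,285:390],None,fx=5,fy=5,interpolation=cv2.INTER_CUBIC)[:,:,::-1])
hsv=cv2.cvtColor(im,cv2.COLOR_RGB2HSV)
# board
m=np.zeros(im.shape[:2],np.uint8);m[170:270,190:292]=cv2.inRange(hsv,(10,60,120),(35,255,255))[170:270,190:292]
k=max(cv2.findContours(m,0,1)[0],key=cv2.contourArea);e=cv2.minEnclosingCircle(k);print("board",e,px2w(c,*e[0],.012))
# vents
m[:]=0;m[200:275,300:370]=cv2.inRange(hsv,(60,120,0),(95,255,130))[200:275,300:370]
n,l,st,ce=cv2.connectedComponentsWithStats(m)
for i in range(1,n):
    if st[i,4]>20: print("vent?",ce[i],st[i],px2w(c,*ce[i],.212))
for nm,u,v,z in(("grip",340,234,.239),("flask",290,163,.12),("beaker",416,230,.04),("pot",157,206,.08)):print(nm,px2w(c,u,v,z))
E
```

```text
board ((240.5, 219.5), 70.71430969238281) [0.57385096 0.16048297 0.012     ]
vent? [343.10909091 214.54545455] [339 211   9   8  55] [ 0.60375828 -0.17165157  0.212     ]
vent? [333.98305085 257.96610169] [330 254   9   9  59] [ 0.46763219 -0.16049403  0.212     ]
grip [ 0.5376915  -0.16565059  0.239     ]
flask [0.77445384 0.01531472 0.12      ]
beaker [ 0.62804481 -0.45515276  0.04      ]
pot [0.56379116 0.44300367 0.08      ]
```

View pics/zoom0.png

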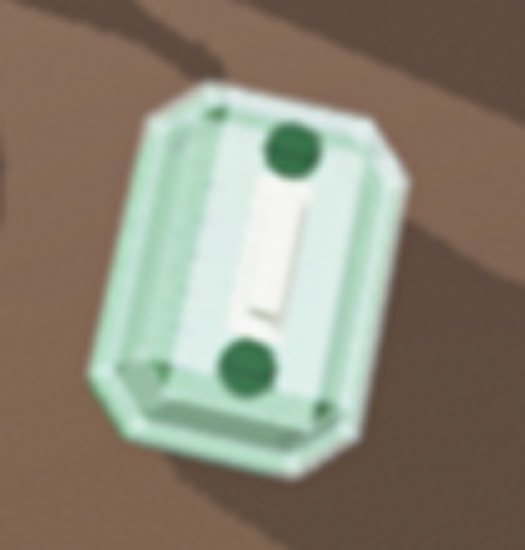

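The zoomed view shows the pale grip strip between the two vents, so the vent midpoint gives the dome's centre and yaw.

```bash
python3 - <<'E'
from h import *
print(delta([.536,-.166,.33],R.from_euler('xyz',[180,0,175.3],degrees=True)))
E
```

```text
(array([-55.66727236, -50.39142696,  -9.89016188]), array([ -0.07894453,  -0.03150825, -19.75302065]))
```

>>> {"op": "carry_out", "data": {"hand": [0.7,0.7,0.7,0.7,0.7,0.7,0.7,0.7,0.7,0.7], "slide": [[0,0,-5],[0,0,-9.9],[-3.7,-3.3,-9.9],[-7.4,-6.6,-9.9],[-11,-10,-9.9],[-14.7,-13.3,-9.9],[-18.4,-16.6,-9.9],[-22,-20,-9.9],[-25.7,-23.3,-9.9],[-29.4,-26.6,-9.9]], "rotation": [[0,0,0],[0,0,0],[0,0,-2],[0,0,-4],[0,0,-6],[0,0,-8],[0,0,-10],[0,0,-12],[0,0,-14],[0,0,-16]]}}

```text
t: 1.15
eef_pos: [0.3958, 0.1577, 0.3302]
tool_rot: [180.0, 0.0, 171.6]
wrist_force: [1.3, -0.4, 0.0]
width: 0.697
grasp_force: 0.0
```

```bash
python3 - <<'E'
from h import *
print(state()["eef_pos"],delta([.536,-.166,.33],R.from_euler('xyz',[180,0,175.3],degrees=True)))
E
```

```text
[0.39575066 0.1576864  0.3301998 ] (array([-1.85822713e+01, -2.99854414e+01,  2.19061959e-02]), array([ 0.0082471 ,  0.02057581, -3.66042116]))
```

>>> {"op": "carry_out", "data": {"hand": [0.7,0.7,0.7,0.7,0.7,0.7,0.7,0.7,0.7,0.7], "slide": [[-2.5,-4,0],[-5,-8,0],[-7.5,-12,0],[-10,-16,0],[-12.5,-20,0],[-15,-24,0],[-17,-27.5,0],[-18.6,-30,0],[-18.6,-30,0],[-18.6,-30,0]], "rotation": [[0,0,-0.5],[0,0,-1],[0,0,-1.5],[0,0,-2],[0,0,-2.5],[0,0,-3],[0,0,-3.5],[0,0,-3.7],[0,0,-3.7],[0,0,-3.7]]}}

```text
t: 2.15
eef_pos: [0.5352, -0.1646, 0.3297]
tool_rot: [179.9, -0.1, 175.2]
wrist_force: [0.5, 0.7, -0.2]
width: 0.701
grasp_force: 0.0
```

```bash
python3 - <<'E'
from h import *
c=cam("wrist","pics/wrist1.png");s=state()
print(s["eef_pos"],s["tool_rot"],-c["R"].T@c["t"])
for p in((.536,-.166,.239),(.6038,-.1717,.212),(.4676,-.1605,.212)):print(w2px(c,p))
E
```

```text
[ 0.53515327 -0.16385682  0.32998721] [ 1.79957126e+02 -4.44732860e-02  1.75257636e+02] [ 0.46857628 -0.15901974  0.47186398]
[273.7510813 219.7305058]
[274.03114099 285.80379213]
[273.46836434 123.89845599]
```

View pics/wrist1.png

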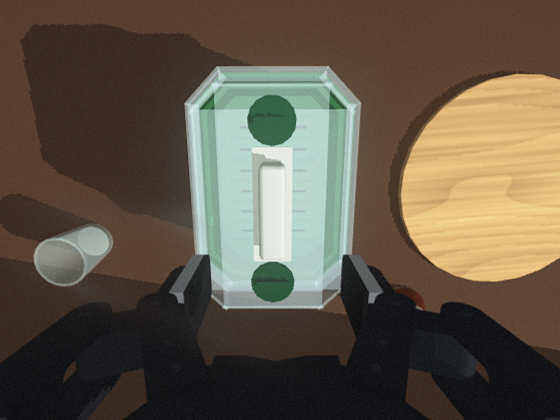

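The wrist view shows vents at (272,120) and (272,281) and the grip centred near (272,212). This is 1.5 px left and 4 px up of the prediction, so the dome centre is about (0.533, -0.167).

>>> {"op": "carry_out", "data": {"hand": [0.7,0.7,0.7,0.7,0.7,0.7,0.7,0.7,0.7,0.7], "slide": [[0.1,-0.1,2],[0.2,-0.2,4],[0.2,-0.3,6],[0.2,-0.3,8],[0.2,-0.3,9.5],[0.2,-0.3,10.5],[0.2,-0.3,11.2],[0.2,-0.3,11.6],[0.2,-0.3,11.7],[0.2,-0.3,11.7]], "rotation": [[0,0,0],[0,0,0],[0,0,0],[0,0,0],[0,0,0],[0,0,0],[0,0,0],[0,0,0],[0,0,0],[0,0,0]]}}

```text
t: 3.2
eef_pos: [0.5335, -0.1675, 0.2138]
tool_rot: [-180.0, 0.0, 175.2]
wrist_force: [1.0, -0.1, 1.6]
width: 0.703
grasp_force: 0.0
```

>>> {"op": "carry_out", "data": {"hand": [0.5,0.3,0.1,0,0,0,0,0,0,0], "slide": [[0,0,0],[0,0,0],[0,0,0],[0,0,0],[0,0,0],[0,0,0],[0,0,0],[0,0,0],[0,0,0],[0,0,0]], "rotation": [[0,0,0],[0,0,0],[0,0,0],[0,0,0],[0,0,0],[0,0,0],[0,0,0],[0,0,0],[0,0,0],[0,0,0]]}}

```text
t: 4.2
eef_pos: [0.5335, -0.1675, 0.2138]
tool_rot: [-180.0, 0.1, 175.2]
wrist_force: [0.9, -0.8, 5.7]
width: 0.22
grasp_force: 59.6
```

>>> {"op": "carry_out", "data": {"hand": [0,0,0,0,0,0,0,0,0,0], "slide": [[0,0,-0.4],[0,0,-1.2],[0,0,-2.5],[0,0,-4],[0,0,-5.5],[0,0,-7],[0,0,-8],[0,0,-8.6],[0,0,-9],[0,0,-9]], "rotation": [[0,0,0],[0,0,0],[0,0,0],[0,0,0],[0,0,0],[0,0,0],[0,0,0],[0,0,0],[0,0,0],[0,0,0]]}}

```text
t: 5.2
eef_pos: [0.5332, -0.1674, 0.3035]
tool_rot: [-180.0, 0.0, 175.2]
wrist_force: [0.4, -0.6, -1.6]
width: 0.225
grasp_force: 58.9
```

>>> {"op": "carry_out", "data": {"hand": [0,0,0,0,0,0,0,0,0,0], "slide": [[0,0.5,0],[0,2,0],[-0.2,4,0],[-0.4,6.5,0],[-0.6,9,0],[-0.8,12,0],[-0.9,15,0],[-1,18,0],[-1.1,20.5,0],[-1.2,22.5,0]], "rotation": [[0,0,0],[0,0,0],[0,0,0],[0,0,0],[0,0,0],[0,0,0],[0,0,0],[0,0,0],[0,0,0],[0,0,0]]}}

```text
t: 6.2
eef_pos: [0.5632, 0.0587, 0.3028]
tool_rot: [180.0, -0.1, 175.3]
wrist_force: [0.8, 0.1, -0.9]
width: 0.224
grasp_force: 58.9
```

>>> {"op": "carry_out", "data": {"hand": [0,0,0,0,0,0,0,0,0,0], "slide": [[0,2,0],[-0.1,4,0],[-0.2,6,0],[-0.3,8,0],[-0.4,9.2,0],[-0.4,10,0],[-0.4,10.3,0],[-0.4,10.4,0],[-0.4,10.4,0],[-0.4,10.4,0]], "rotation": [[0,0,0],[0,0,0],[0,0,0],[0,0,0],[0,0,0],[0,0,0],[0,0,0],[0,0,0],[0,0,0],[0,0,0]]}}

```text
t: 7.2
eef_pos: [0.5764, 0.1586, 0.3034]
tool_rot: [-180.0, 0.0, 175.2]
wrist_force: [-0.4, -0.6, -1.2]
width: 0.225
grasp_force: 58.9
```

```bash
python3 - <<'E'
from h import *
s=state();print(s["eef_pos"],s["tool_rot"],s["width"])
c=cam("top");b=cam("scene")
cv2.imwrite("pics/p2.png",np.vstack([cv2.resize(c["color"][120:330,160:430],None,fx=1.5,fy=1.5),cv2.resize(b["color"][80:340,180:450],None,fx=1.5,fy=1.04)])[:,:,::-1])
E
```

```text
[0.57644717 0.15861237 0.30336691] [-1.79991042e+02  4.19400807e-03  1.75198476e+02] 0.22451050907887257
```

View pics/p2.png

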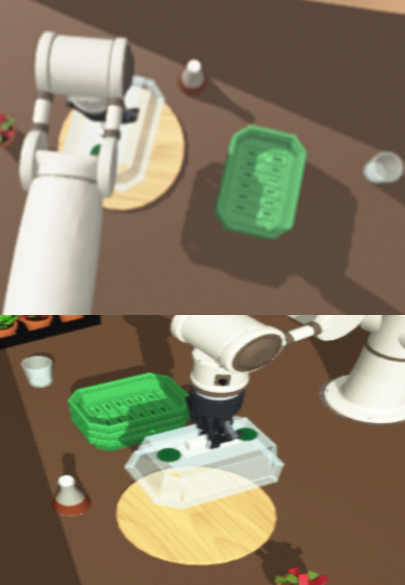

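The dome is held level over the board, and the uncovered tray shows at (262,180) in the top crop. Next I lower the dome.

>>> {"op": "carry_out", "data": {"hand": [0,0,0,0,0,0,0,0,0,0], "slide": [[0,0,0.7],[0,0,2.5],[0,0,5],[0,0,8],[0,0,11],[0,0,14],[0,0,16.5],[0,0,18],[0,0,18.7],[0,0,19]], "rotation": [[0,0,0],[0,0,0],[0,0,0],[0,0,0],[0,0,0],[0,0,0],[0,0,0],[0,0,0],[0,0,0],[0,0,0]]}}

```text
t: 8.3
eef_pos: [0.5765, 0.1591, 0.1131]
tool_rot: [-180.0, -0.0, 175.2]
wrist_force: [0.5, -0.1, -1.4]
width: 0.222
grasp_force: 58.9
```

>>> {"op": "carry_out", "data": {"hand": [0,0,0,0,0,0,0,0,0,0], "slide": [[0,0,0.1],[0,0,0.2],[0,0,0.3],[0,0,0.4],[0,0,0.5],[0,0,0.6],[0,0,0.7],[0,0,0.8],[0,0,0.9],[0,0,0.9]], "rotation": [[0,0,0],[0,0,0],[0,0,0],[0,0,0],[0,0,0],[0,0,0],[0,0,0],[0,0,0],[0,0,0],[0,0,0]]}}

```text
t: 9.3
eef_pos: [0.5762, 0.1592, 0.1041]
tool_rot: [-180.0, -0.0, 175.2]
wrist_force: [-0.2, -0.9, -1.2]
width: 0.22
grasp_force: 58.9
```

>>> {"op": "carry_out", "data": {"hand": [0,0,0,0,0,0,0,0,0,0], "slide": [[0,0,0.05],[0,0,0.1],[0,0,0.15],[0,0,0.15],[0,0,0.15],[0,0,0.15],[0,0,0.15],[0,0,0.15],[0,0,0.15],[0,0,0.15]], "rotation": [[0,0,0],[0,0,0],[0,0,0],[0,0,0],[0,0,0],[0,0,0],[0,0,0],[0,0,0],[0,0,0],[0,0,0]]}}

```text
t: 10.3
eef_pos: [0.5765, 0.1592, 0.1038]
tool_rot: [-180.0, 0.0, 175.3]
wrist_force: [-3.7, -0.8, 5.3]
width: 0.222
grasp_force: 59.9
```

>>> {"op": "carry_out", "data": {"hand": [0.3,0.4,0.5,0.6,0.6,0.6,0.6,0.6,0.6,0.6], "slide": [[0,0,-0.1],[0,0,-0.1],[0,0,-0.1],[0,0,-0.1],[0,0,-0.1],[0,0,-0.5],[0,0,-2],[0,0,-5],[0,0,-9],[0,0,-13]], "rotation": [[0,0,0],[0,0,0],[0,0,0],[0,0,0],[0,0,0],[0,0,0],[0,0,0],[0,0,0],[0,0,0],[0,0,0]]}}

```text
t: 11.3
eef_pos: [0.5762, 0.1592, 0.2353]
tool_rot: [180.0, 0.0, 175.2]
wrist_force: [0.1, -0.3, -0.5]
width: 0.603
grasp_force: 0.0
```

```bash
python3 - <<'E'
from h import *
s=state();print(s["eef_pos"],s["tool_rot"],s["width"])
c=cam("top");im=c["color"]
m=np.zeros(im.shape[:2],np.uint8);hsv=cv2.cvtColor(im,cv2.COLOR_RGB2HSV)
m[190:290,290:380]=cv2.inRange(hsv,(45,90,60),(85,255,255))[190:290,290:380]
k=max(cv2.findContours(m,0,1)[0],key=cv2.contourArea)
print(cv2.minAreaRect(k))
P=np.array([px2w(c,*q,.13)[:2] for q in cv2.boxPoints(cv2.minAreaRect(k))]);print(P,P.mean(0))
d=P[1:]-P[:-1];print(np.linalg.norm(d,axis=1),np.degrees(np.arctan2(d[:,1],d[:,0])))
cen=np.array([.533,-.167,.33]);
a=np.radians(-4.7);Rz=R.from_euler('z',-4.7,degrees=True)
cor=Rz.apply([-.097,-.064,0])+[.533,-.167,.30];print("corner2 hover",cor,delta(cor,R.from_euler('xyz',[180,0,130.3],degrees=True)))
E
```

```text
[0.57623656 0.15918473 0.23532587] [1.79996016e+02 3.20997244e-02 1.75248644e+02] 0.602659182235554
((333.9294128417969, 241.31764221191406), (52.280242919921875, 70.71934509277344), 12.528807640075684)
[[ 0.4218054  -0.07179758]
 [ 0.65345337 -0.08974519]
 [ 0.64171754 -0.26082855]
 [ 0.411782   -0.23658264]] [ 0.53218958 -0.16473849]
[0.2323422  0.17148541 0.23121033] [ -4.4303075  -93.92417782 173.98060208]
corner2 hover [ 0.43108211 -0.22283676  0.3       ] (array([ 11.61153744, -39.32965653,  -5.82040772]), array([ 0.42570455,  0.70652219, 44.95706923]))
```

>>> {"op": "carry_out", "data": {"hand": [0.5,0.5,0.5,0.5,0.5,0.5,0.5,0.5,0.5,0.5], "slide": [[1,-3,-2],[2,-7,-4],[3.3,-11,-5.8],[4.6,-15.5,-5.8],[5.9,-20,-5.8],[7.2,-24.5,-5.8],[8.5,-29,-5.8],[9.8,-33.3,-5.8],[11.1,-37,-5.8],[11.6,-39.3,-5.8]], "rotation": [[0,0,4.5],[0,0,9],[0,0,13.5],[0,0,18],[0,0,22.5],[0,0,27],[0,0,31.5],[0,0,36],[0,0,40.5],[0,0,45]]}}

```text
t: 12.35
eef_pos: [0.427, -0.2253, 0.2921]
tool_rot: [-180.0, 0.1, 129.9]
wrist_force: [1.2, 1.1, 0.6]
width: 0.499
grasp_force: 0.0
```

>>> {"op": "carry_out", "data": {"hand": [0.5,0.5,0.5,0.5,0.5,0.5,0.5,0.5,0.5,0.5], "slide": [[0,0,2],[0,0,4],[0,0,5],[0,0,6],[0,0,6],[0,0,6],[0,0,6],[0,0,6],[0,0,6],[0,0,6]], "rotation": [[0,0,0],[0,0,0],[0,0,0],[0,0,0],[0,0,0],[0,0,0],[0,0,0],[0,0,0],[0,0,0],[0,0,0]]}}

```text
t: 13.35
eef_pos: [0.4283, -0.2229, 0.231]
tool_rot: [180.0, 0.0, 130.2]
wrist_force: [-1.5, -0.2, -0.8]
width: 0.492
grasp_force: 0.0
```

```bash
python3 - <<'E'
from h import *
s=state();print(s["eef_pos"],s["tool_rot"],s["width"])
c=cam("wrist");im=c["color"].copy()
Rz=R.from_euler('z',-4.7,degrees=True)
# predicted outer outline of rim (red) and corner2 point, TCP
o=[(115,50.5),(83,82.5),(-83,82.5),(-115,50.5),(-115,-50.5),(-83,-82.5),(83,-82.5),(115,-50.5)]
W=[Rz.apply([x/1e3,y/1e3,0])+[.533,-.167,.13] for x,y in o]
cv2.polylines(im,[np.int32([w2px(c,w) for w in W])],True,(255,0,0),1)
p=w2px(c,Rz.apply([-.097,-.064,0])+[.533,-.167,.13]);cv2.circle(im,tuple(int(v) for v in p),3,(255,0,255),-1);print(p)
q=w2px(c,s["eef_pos"]);cv2.circle(im,tuple(int(v) for v in q),3,(255,255,0),-1);print(q)
cv2.imwrite("pics/wrist3.png",im[:,:,::-1])
c=cam("top");cv2.imwrite("pics/top3.png",c["color"][:,:,::-1])
E
```

```text
[ 0.4283301  -0.22293117  0.23104741] [1.79995679e+02 2.47153705e-02 1.30244042e+02] 0.49182815916225764
[279.57537435 216.26426079]
[277.43836526 270.77011517]
```

View pics/wrist3.png

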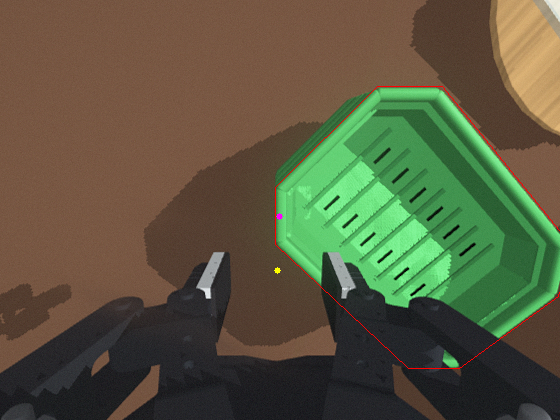

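The predicted rim outline (red) lies on the tray rim and the cut corner is at (279,216), so the estimate is good.

>>> {"op": "carry_out", "data": {"hand": [0.4,0.4,0.4,0.4,0.4,0.4,0.4,0.4,0.4,0.4], "slide": [[-0.1,0.1,2],[-0.2,0.2,4],[-0.2,0.2,6],[-0.2,0.2,8],[-0.2,0.2,9.5],[-0.2,0.2,10.3],[-0.2,0.2,10.8],[-0.2,0.2,11],[-0.2,0.2,11.1],[-0.2,0.2,11.1]], "rotation": [[0,0,0],[0,0,0],[0,0,0],[0,0,0],[0,0,0],[0,0,0],[0,0,0],[0,0,0],[0,0,0],[0,0,0]]}}

```text
t: 14.45
eef_pos: [0.4314, -0.2234, 0.1204]
tool_rot: [180.0, 0.1, 130.2]
wrist_force: [1.4, 0.6, -1.0]
width: 0.399
grasp_force: 0.0
```

>>> {"op": "carry_out", "data": {"hand": [0.3,0.25,0.2,0.15,0.1,0.05,0,0,0,0], "slide": [[0,0,0],[0,0,0],[0,0,0],[0,0,0],[0,0,0],[0,0,0],[0,0,0],[0,0,0],[0,0,0],[0,0,0]], "rotation": [[0,0,0],[0,0,0],[0,0,0],[0,0,0],[0,0,0],[0,0,0],[0,0,0],[0,0,0],[0,0,0],[0,0,0]]}}

```text
t: 15.45
eef_pos: [0.4314, -0.223, 0.12]
tool_rot: [180.0, 0.0, 130.2]
wrist_force: [2.5, 3.0, 2.3]
width: 0.084
grasp_force: 59.4
```

```bash
python3 - <<'E'
from h import *
s=state();print({k:np.round(v,4) for k,v in s.items()})
r=rot(s);p=s["eef_pos"]
# peel: rotate about the opposite rim corner; axis = horizontal, perpendicular to diagonal
Rz=R.from_euler('z',-4.7,degrees=True);C=np.array([.533,-.167,.08])
piv=C+Rz.apply([.097,.064,.042])
n=Rz.apply(np.array([1,1,0])/2**.5); ax=np.cross(n,[0,0,1])  # try sign
for d in(2,4,6,8,10,12,14,16,18,20):
    Q=R.from_rotvec(np.radians(d)*(-ax))
    if (Q.apply(p-piv)+piv)[2]<p[2]: Q=Q.inv()
    np_=Q.apply(p-piv)+piv
    print(d,np.round(r.inv().apply(np_-p)*100,2),np.round((r.inv()*Q*r).as_rotvec(degrees=True),1),np.round(np_,3))
E
```

```text
{'t': np.float64(15.45), 'qpos': array([-4.165400e+01,  2.582200e+00,  1.118167e+02,  3.250000e-02,
        6.556770e+01, -8.191010e+01]), 'qvel': array([-0.0874,  0.0372,  0.075 ,  0.03  , -0.0674, -0.0382]), 'joint_torque': array([ -1.7766, -30.5439, -28.5924,  -1.0329,   0.117 ,   0.0454]), 'eef_pos': array([ 0.4314, -0.223 ,  0.12  ]), 'tool_rot': array([1.799660e+02, 2.900000e-02, 1.302427e+02]), 'wrist_force': array([2.5009, 3.001 , 2.2664]), 'wrist_torque': array([ 0.4752, -0.4748,  0.0241]), 'grasp_force': np.float64(59.3904), 'width': np.float64(0.0836)}
2 [-0.    0.01 -0.79] [ 2. -0. -0.] [ 0.431 -0.223  0.128]
4 [-0.    0.04 -1.59] [ 4. -0. -0.] [ 0.432 -0.223  0.136]
6 [-0.    0.11 -2.38] [ 6. -0. -0.] [ 0.432 -0.222  0.144]
8 [-0.    0.2  -3.17] [ 8. -0. -0.] [ 0.433 -0.222  0.152]
10 [-0.    0.31 -3.95] [10. -0. -0.] [ 0.434 -0.221  0.16 ]
12 [-0.    0.46 -4.74] [12. -0. -0.] [ 0.435 -0.22   0.167]
14 [-0.    0.63 -5.51] [14. -0. -0.] [ 0.436 -0.219  0.175]
16 [-0.    0.83 -6.28] [16. -0. -0.] [ 0.438 -0.218  0.183]
18 [-0.    1.06 -7.04] [18. -0. -0.] [ 0.439 -0.216  0.19 ]
20 [-0.    1.31 -7.8 ] [20. -0. -0.] [ 0.441 -0.215  0.198]
```

>>> {"op": "carry_out", "data": {"hand": [0,0,0,0,0,0,0,0,0,0], "slide": [[0,0,-0.4],[0,0,-0.8],[0,0,-1.2],[0,0,-1.6],[0,0.1,-2.0],[0,0.1,-2.4],[0,0.2,-2.8],[0,0.2,-3.2],[0,0.2,-3.2],[0,0.2,-3.2]], "rotation": [[1,0,0],[2,0,0],[3,0,0],[4,0,0],[5,0,0],[6,0,0],[7,0,0],[8,0,0],[8,0,0],[8,0,0]]}}

```text
t: 16.45
eef_pos: [0.4328, -0.2218, 0.1519]
tool_rot: [-172.0, 0.0, 130.3]
wrist_force: [0.0, 2.4, -1.6]
width: 0.083
grasp_force: 59.0
```

```bash
python3 - <<'E'
from h import *
s=state();print(s["eef_pos"],s["width"])
c=cam("scene");cv2.imwrite("pics/s4.png",cv2.resize(c["color"][60:300,150:450],None,fx=2.4,fy=2.4,interpolation=cv2.INTER_CUBIC)[:,:,::-1])
r=rot(s);p=s["eef_pos"]
E
```

```text
[ 0.4328036  -0.22179803  0.15194653] 0.08253630706558004
```

View pics/s4.png

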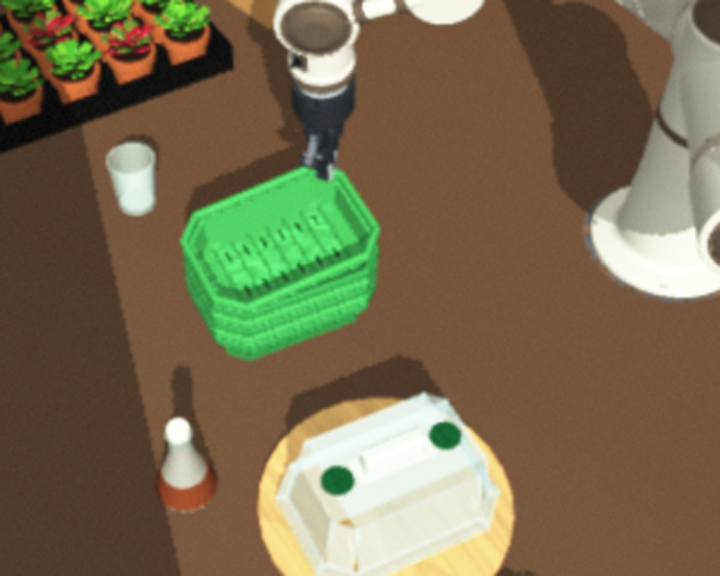

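The dome stands centred on the board. The held corner is lifting while the opposite corner at (230,300) stays in the nest and the stack is flat. I continue the same rotation.

>>> {"op": "carry_out", "data": {"hand": [0,0,0,0,0,0,0,0,0,0], "slide": [[0,0,-0.4],[0,0,-0.8],[0,0,-1.2],[0,0,-1.6],[0,0.1,-2.0],[0,0.1,-2.4],[0,0.2,-2.8],[0,0.2,-3.2],[0,0.3,-3.6],[0,0.3,-4]], "rotation": [[1,0,0],[2,0,0],[3,0,0],[4,0,0],[5,0,0],[6,0,0],[7,0,0],[8,0,0],[9,0,0],[10,0,0]]}}

```text
t: 17.5
eef_pos: [0.4392, -0.2161, 0.1913]
tool_rot: [-161.9, -0.0, 130.3]
wrist_force: [0.1, -0.2, -1.0]
width: 0.081
grasp_force: 59.0
```

```bash
python3 - <<'E'
from h import *
s=state();r=rot(s);p=s["eef_pos"];print(p,s["wrist_force"],s["width"])
# straight up 5 cm, 15 cm in tool axes
for z in(.03,.06,.14): print(z,r.inv().apply([0,0,z])*100)
print(delta(p,R.from_euler('xyz',[180,0,130.25],degrees=True))[1])
E
```

```text
[ 0.43918845 -0.21612602  0.19126158] [ 0.09252906 -0.21581833 -0.99925894] 0.08122155551636065
0.03 [ 2.28523458e-04 -9.30958792e-01 -2.85189686e+00]
0.06 [ 4.57046916e-04 -1.86191758e+00 -5.70379371e+00]
0.14 [ 1.06644280e-03 -4.34447436e+00 -1.33088520e+01]
[-1.80784921e+01 -4.04604003e-03  2.46222311e-03]
```

>>> {"op": "carry_out", "data": {"hand": [0,0,0,0,0,0,0,0,0,0], "slide": [[0,-0.1,-0.4],[0,-0.3,-0.9],[0,-0.5,-1.5],[0,-0.7,-2.2],[0,-1,-3],[0,-1.3,-3.9],[0,-1.5,-4.7],[0,-1.8,-5.4],[0,-1.9,-5.7],[0,-1.9,-5.7]], "rotation": [[0,0,0],[0,0,0],[0,0,0],[0,0,0],[0,0,0],[0,0,0],[0,0,0],[0,0,0],[0,0,0],[0,0,0]]}}

```text
t: 18.5
eef_pos: [0.439, -0.2167, 0.2517]
tool_rot: [-162.0, 0.1, 130.2]
wrist_force: [-0.1, -0.3, -1.7]
width: 0.083
grasp_force: 59.0
```

>>> {"op": "carry_out", "data": {"hand": [0,0,0,0,0,0,0,0,0,0], "slide": [[0,0,0],[0,0,0],[0,0,0],[0,0,0],[0,0,0],[0,0,0],[0,0,0],[0,0,0],[0,0,0],[0,0,0]], "rotation": [[-1,0,0],[-3,0,0],[-5,0,0],[-8,0,0],[-11,0,0],[-14,0,0],[-16,0,0],[-17,0,0],[-18,0,0],[-18,0,0]]}}

```text
t: 19.5
eef_pos: [0.4385, -0.2167, 0.2509]
tool_rot: [180.0, -0.0, 130.2]
wrist_force: [-0.5, 0.1, -1.5]
width: 0.081
grasp_force: 58.9
```

```bash
python3 - <<'E'
from h import *
s=state();p=s["eef_pos"];print(p,s["tool_rot"],s["wrist_force"],s["width"])
b=cam("scene");w=cam("wrist")
im=b["color"].copy()
Rz=R.from_euler('z',-4.7,degrees=True)
o=[(115,50.5),(83,82.5),(-83,82.5),(-115,50.5),(-115,-50.5),(-83,-82.5),(83,-82.5),(115,-50.5)]
for cc,col in((p+[0,0,.01]-Rz.apply([-.097,-.064,0]),(255,0,0)),(np.array([.533,-.167,.114]),(0,0,255))):
    cv2.polylines(im,[np.int32([w2px(b,Rz.apply([x/1e3,y/1e3,0])+cc) for x,y in o])],True,col,1)
cv2.imwrite("pics/end.png",np.hstack([cv2.resize(im[60:340,150:450],(400,373)),cv2.resize(w["color"],(400,373))])[:,:,::-1])
E
```

```text
[ 0.43846501 -0.21668471  0.25086166] [ 1.79991920e+02 -2.08496294e-02  1.30216674e+02] [-0.54350661  0.14638667 -1.48086115] 0.08116980906904148
```

View pics/end.png

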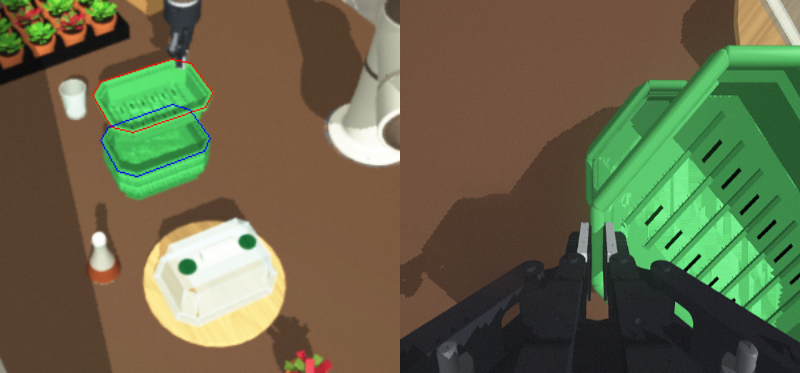

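The tray is held level and matches the red prediction. The stack has not moved (blue outline), the dome is on the board, and the flask, pot and beaker are untouched.

```bash
python3 -c "
from workcell import close_job
print(close_job())"
```

```text
the job is handed in; nothing more can be done
None
```

I handed the job in with the dome standing upright on the middle of the board, the top tray peeled out corner first and held level about 10 cm above the stack, and the stack and bystanders unmoved; the hand-in returned no verdict.

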